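# Close up the dried-fruit stall: till drawer and sample case

### The arm

A 7-joint arm with a two-finger parallel gripper is mounted at the origin on the work surface. World frame = base frame: x ahead of the robot, y to its left, z up, the work surface at z = 0. Lengths are in m, angles in rad, forces in N, time in s.
With the tool pointing down it reaches from about 0.425 to 0.875 m from the base axis. Payload 8.4 kg.
Tool frame: the origin (TCP) lies at the very end of the fingers, on their centre line; the grasp point (between the pads) lies 19 mm behind it (arm.grip_depth is the distance from the TCP to the grasp point, in m); x points along the fingers, y is the direction in which the jaws open and shut, and the axes are right-handed (so a half turn about x gives the same grasp; the last joint's range is limited). The gripper opens to 85 mm and grips with 20 to 120 N. Pads are 22 mm wide; open, the fingers measure 114 mm over their backs; the gripper's body (76 mm by 85 mm) begins 54 mm behind the grasp point. The pads swing forward as they close: fully open they stand 13 mm farther back than shut.
Start: joints at [-1.377, 0.333, 0.04, 1.465, -0.013, 1.343, -0.059], TCP at [0.188, 0.622, 0.231] pointing down, gripper open.
Joint ranges: [-2.58, 2.58], [-0.38, 2.09], [-1.3, 1.39], [0.25, 2.4], [-1.5, 4.64], [0.08, 2.09], [-2.65, 2.65]. Speed limits (rad/s): [2.22, 2.22, 2.79, 2.79, 3.14, 3.14, 3.14].

### API

Orientations are given as [roll, pitch, yaw] about the fixed x, y, z axes, in that order (R = Rz(yaw) Ry(pitch) Rx(roll)).
In Python, from bench import arm gives the robot as it stands. The module is installed in compiled form; this text tells all that it offers.
- The arm moves only by the tool step_arm, never from a script. Its argument "plan" is a list of rows, each a list of 3 entries, a list of its own where there are three numbers: the gripper's target within -1 to 1 (shut at 1, half-way at 0, fully open at -1), then the shift along the tool's x, y, z in units of 15 cm (1.0 is 15 cm), then the turn, a rotation vector about the tool's x, y, z in units of 360 degrees (1.0 is 360 degrees). In form: [[hand, [x, y, z], [ax, ay, az]], ...]. A call has 1 to 20 rows; each row is the pose to reach, as a shift and turn from the pose measured when the call began, along the tool's axes at that moment, turning the shorter way round; what a row does not reach only later rows make up. A row lasts 1/12 s, in which the tool goes at most 41.7 mm and 7.16 degrees, less where a joint would pass 70% of its speed; a pose out of reach is approached as far as the arm can. A call with a number of a shift or a turn outside -1 to 1 is refused whole. A call with a gripper value outside its range is refused whole. The fingers move at their own pace and stop on an object; "force" is the grip in N (left out, the last holds). Time passes only in rows, so rows that repeat a pose let the fingers close. It gives the time, the measured TCP pose, the force and the opening at its end, in the units of the state.
- arm.state(): the state, without advancing time (a new reading comes with each control period).
- arm.capture(name): name is "scene" or "top" or "wrist"; returns (picture, depth): 384x512x3 uint8, red, green, blue; 384x512 float32, m along the optical axis (not along the pixel's ray), 0 where there is no reading.
- arm.get_calibration(name): a dict with "K" (3x3 intrinsics, pixels), "T" (4x4, takes a point from camera to world coordinates); the wrist camera has in their place "T_tool_cam" (4x4, takes a point from camera to tool coordinates, whose origin is the TCP and whose axes are the tool frame's). Camera axes: x right, y up, looking along -z (the intrinsics and any distortion apply to the point x, -y, -z); pixel columns grow to the right and rows downward; lengths in m; the calibration is good to about 2 mm. The wrist camera is an equidistant fisheye: a pixel r from the principal point sees the ray r / f radians off the axis. A picture is of the moment at which its call begins: read the wrist's pose just before it. get_calibration takes no time and is no camera call.
- arm.job_done(): hands the job in, once; it reports no verdict.
The state is a dict: "clock": time; "joint_positions": joint angles; "joint_vel": joint speeds; "tau": joint torques, N m; "ee_pos": TCP position; "ee_rot": TCP orientation; "force": force on the tool from outside, world axes, zero at the start; "torque": the same for the moment, N m; "width": opening from 0.0 (shut) to 1.0 (fully open).
Only numpy, scipy, OpenCV 4.12 (cv2) and the standard library are available. Lean on these libraries where they do the work, as an engineer would, in place of code of your own. Each camera call takes 0.05 s, during which the arm holds its last target. There are 200 camera calls.

### The job

Close the stall counter for a short break by pushing with the fingertips: first push the open till drawer fully shut, smoothly and without slamming it, then slide the cover of the sample case fully shut; its red ridge is there to push against. Nothing needs grasping, and nothing may be picked up or taken out: the coin bowl stays upright in the drawer and rides in with it, and the other goods on the counter stay where they are.

Things in the scene. Friction and masses are not known exactly. Their poses are not given: they have to be found in the camera images.
- till: Fixed dark steel till housing, 280 mm deep (its x), 260 mm wide (its y), 90 mm high, open at the front. Origin: on the table, under the middle of the housing's front edge; x points into the housing (the way the drawer shuts), y to its left, z up. Its yaw varies up to 0.25 rad, and till and case may stand on either side of each other.
- till_drawer (a joint): How far the till drawer is pulled out, m: 0 fully shut (solid stop, no spring or latch), starts 0.10 to 0.15, at most 0.16; opens along the till's -x. The drawer (0.8 kg) slides with about 2 N of friction plus 6 N per m/s and stays where left. Its open tray is 250 mm long, 236 mm wide, walls 5 mm thick with tops 61 mm above the table.
- till_front (a point): Middle of the outer face of the drawer's flat white front panel, 44 mm above the table, moving with the drawer; axes as the till's. The panel is 256 mm wide, 15 mm thick, spans 8 to 80 mm above the table and has no handle; with the drawer shut its outer face lies 15 mm in front of the housing.
- till_floor (a point): Middle of the upper side of the drawer's floor, 16 mm above the table, moving with the drawer; axes as the till's.
- bowl: Loose blue coin bowl, 70 mm across, 35 mm high, about 0.15 kg, standing in the open part of the drawer. Origin: centre of its underside, z up.
- case: Fixed white sample case, 200 mm in its x, 260 mm in its y, its walls 80 mm high, holding small packs. Aluminium rails along its two edges in x stand 89 mm high. A fixed clear pane closes its +y half. Origin: on the table under its centre, z up. Its yaw varies up to 0.25 rad.
- case_cover (a joint): How far the sliding cover is open, m: 0 fully shut (solid stop, no spring or latch), starts 0.08 to 0.12, 0.125 at most. It opens along the case's +y (over the fixed pane) and shuts along -y. It slides with about 1.5 N of friction plus 5 N per m/s, and stays where it is left.
- case_ridge (a point): Top middle of the red ridge on the cover, 115 mm above the table; moves with the cover, axes as the case's. Ridge: 120 mm long in x, 10 mm thick in y, 26 mm high, near the cover's leading (-y) edge. Cover: clear panel edged in blue, 200 x 135 mm, upper side 89 mm above the table, with 113 mm of flat panel on the ridge's +y side. Shut, the point is at y = -0.118 in the case's frame.
- jar: Loose amber jar with a brass cap, 64 mm across, 100 mm high, between the robot and the two fixtures. Origin: centre of its underside.
- cup: Loose paper cup, 70 mm across, 85 mm high, standing on top of the till housing. Origin: centre of its underside.
- bottle: Loose clear bottle with a white cap, 66 mm across, 190 mm high, to the left. Origin: centre of its underside.
- carton: Loose yellow carton, 70 x 100 x 130 mm high, to the right. Origin: centre of its underside.
- tin: Loose red tin, 72 mm across, 80 mm high, far to the left. Origin: centre of its underside.
Mind the look-alikes: they are no part of the job. What is meant by the bowl is not yellow, and is the larger of those in its own colour.

How it is judged:
By the outcome, as a careful person would: the job done as asked, in the order asked, and still so for the second after the job is handed in, with the robot touching nothing.
It also fails if it takes over 51 s, if anything falls off the work surface, if the arm or the gripper's body presses on something with over 40 N, if the wrist force passes 120 N, or if a joint passes its speed limit or range.

## Working session

There is one attempt and no reset: what is moved stays moved. The work goes in short steps, Python scripts to look and compute and a tool call to move; the robot and the scene stay as the last step left them, time stands still between calls to the robot, and variables do not carry over. Pictures are saved under pics/ and viewed, about 8 in all and at most 12, crops included, and the job is handed in when it is done.

Besides the shell and the picture viewer there is one more tool, called after "Call:" by a JSON object that holds its "name" and its "arguments". step_arm: Moves the arm, as the interface text tells. Its arguments: {"type":"object","properties":{"plan":{"type":"array","items":{"type":"array"}},"force":{"type":"number"}},"required":["plan"]}

```bash
mkdir -p pics; cat > h.py <<'E'
import numpy as np, cv2
from bench import arm
def save(n,im): cv2.imwrite('pics/'+n+'.png',im[:,:,::-1])
def pts(name,depth):
    c=arm.get_calibration(name);K=c['K'];T=c['T']
    v,u=np.mgrid[:384,:512]
    x=(u-K[0,2])/K[0,0]*depth;y=(v-K[1,2])/K[1,1]*depth
    P=np.stack([x,-y,-depth],-1)
    return P@T[:3,:3].T+T[:3,3]
E
python3 - <<'E'
from h import *
for n in('scene','top'):
    im,d=arm.capture(n);np.savez(n,im=im,d=d)
    print(n,arm.get_calibration(n))
    save(n,im)
a=[np.load(n+'.npz')['im'] for n in('scene','top')]
s=arm.state();print(s)
E
```

```text
scene {'K': array([[445.99519075,   0.        , 254.06045307],
       [  0.        , 445.99519075, 206.00092709],
       [  0.        ,   0.        ,   1.        ]]), 'T': array([[-0.66801401, -0.58708891,  0.45725693,  1.17607448],
       [ 0.74412082, -0.52168424,  0.41728858,  0.5566202 ],
       [-0.00644176,  0.61900902,  0.78535746,  1.15391023],
       [ 0.        ,  0.        ,  0.        ,  1.        ]])}
top {'K': array([[370.77249565,   0.        , 257.39612825],
       [  0.        , 370.77249565, 188.07408473],
       [  0.        ,   0.        ,   1.        ]]), 'T': array([[-0.01603726,  0.994138  , -0.10692261,  0.4743789 ],
       [-0.9997699 , -0.01746729, -0.01245132, -0.02002936],
       [-0.01424598,  0.10669832,  0.99418938,  1.15969359],
       [ 0.        ,  0.        ,  0.        ,  1.        ]])}
{'clock': 0.1, 'joint_positions': array([-1.37717809,  0.33383712,  0.03988754,  1.46616146, -0.01340118,
        1.34330429, -0.05849242]), 'joint_vel': array([ 4.28571997e-04, -8.52731635e-04, -4.62029921e-06, -4.36412457e-03,
       -1.07173130e-03,  2.45306515e-04,  6.64490088e-04]), 'tau': array([ 4.33853464e-03, -6.60001230e+01,  1.37045994e+00, -4.06471860e+01,
        1.70270138e-02,  8.94589088e-03, -2.99141959e-05]), 'ee_pos': array([0.1875384 , 0.62193591, 0.23052288]), 'ee_rot': array([-1.50165065,  1.56935218, -1.79449034]), 'force': array([ 0.10869717,  0.22598412, -0.33460596]), 'torque': array([ 0.00115547, -0.03442163,  0.05130467]), 'width': 0.9948211378237729}
```

View pics/scene.png

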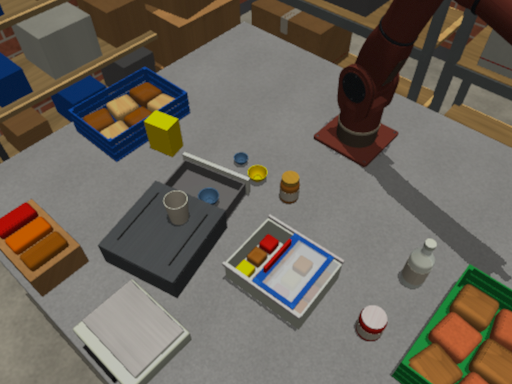

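View pics/top.png

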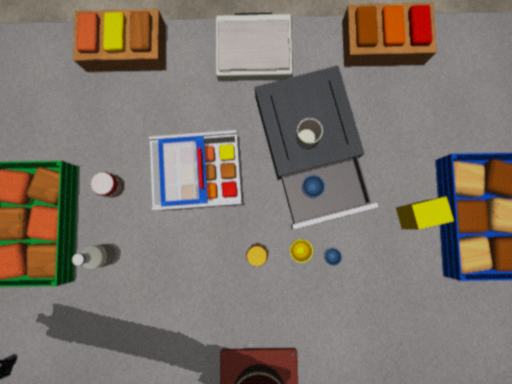

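The scene shows the till on the right (top view: panel from (295,225) to (375,206), bowl (313,187)). The case is at the centre, with its ridge at (201,169). The jar is at (257,255) and the decoy bowls at (301,250) and (333,256).

```bash
python3 - <<'E'
from h import *
def fit(Q,n):
    m=Q[:,:2].mean(0);r=cv2.minAreaRect(Q[:,:2].astype(np.float32)*1000)
    print(n,len(Q),'mean',Q.mean(0).round(4),'z',np.percentile(Q[:,2],[5,50,95]).round(4),'rect mm',np.round(r[0]),np.round(r[1]),round(r[2],1))
for n in('top','scene'):
    z=np.load(n+'.npz');im=z['im'];d=z['d'];P=pts(n,d)
    hsv=cv2.cvtColor(im,cv2.COLOR_RGB2HSV);H,S,V=cv2.split(hsv)
    X,Y,Z=P[...,0],P[...,1],P[...,2]
    def box(a,b,c,e):return (X>a)&(X<b)&(Y>c)&(Y<e)&(d>0)
    def big(m):
        k,l,st,_=cv2.connectedComponentsWithStats(m.astype(np.uint8));return l==1+st[1:,4].argmax()
    red=((H<8)|(H>172))&(S>150)
    fit(P[big(red&box(.3,.8,-.05,.2)&(Z>.095)&(Z<.13))],n+' ridge')
    fit(P[big((S<60)&(V>130)&box(.3,.65,-.42,0)&(Z>.07)&(Z<.09))],n+' panel top')
    fit(P[big((V<110)&box(.4,.95,-.42,.02)&(Z>.08)&(Z<.1))],n+' housing top')
    b=(H>95)&(H<125)&(S>100)
    fit(P[big(b&box(.48,.7,-.3,.0)&(Z>.02)&(Z<.075))],n+' bowl')
    fit(P[big(b&box(.3,.75,-.0,.35)&(Z>.07))],n+' cover blue')
    fit(P[big(b&box(.25,.45,-.3,.0)&(Z<.06)&(Z>.008))],n+' smallblue')
    ye=(H>20)&(H<33)&(S>150)
    fit(P[big(ye&box(.25,.45,-.2,-.05)&(Z>.008))],n+' yellow')
    fit(P[big((S>80)&(H<30)&box(.25,.45,-.06,.08)&(Z>.07))],n+' jar')
    fit(P[big(box(.3,.85,-.05,.35)&(Z>.07)&(Z<.105)&(Y>-.02))],n+' case')
    fit(P[big(box(.3,.95,-.42,.05)&(Z>.12))],n+' cup')
    fit(P[big(box(.3,.6,-.55,-.3)&(Z>.1))],n+' carton')
E
```

```text
top ridge 121 mean [0.6486 0.1565 0.1146] z [0.1109 0.1149 0.1177] rect mm [649. 157.] [113.   9.] 3.4
top panel top 462 mean [ 0.5057 -0.2299  0.08  ] z [0.0767 0.0801 0.0836] rect mm [ 506. -230.] [ 16. 255.] 13.7
top housing top 7502 mean [ 0.7894 -0.1608  0.0904] z [0.0869 0.0904 0.0938] rect mm [ 790. -162.] [281. 261.] 13.8
top bowl 348 mean [ 0.5992 -0.176   0.0355] z [0.0218 0.0339 0.0518] rect mm [ 597. -175.] [64. 61.] 89.0
top cover blue 934 mean [0.6438 0.2156 0.0894] z [0.0859 0.0895 0.0926] rect mm [646. 215.] [201. 139.] 3.2
top smallblue 146 mean [ 0.3845 -0.2316  0.0161] z [0.0085 0.0148 0.0275] rect mm [ 386. -229.] [47. 45.] 45.3
top yellow 332 mean [ 0.4042 -0.1349  0.0225] z [0.0093 0.0206 0.0365] rect mm [ 405. -133.] [67. 62.] 88.8
top jar 355 mean [ 0.3969 -0.0012  0.097 ] z [0.073  0.0997 0.1029] rect mm [396.  -1.] [58. 60.] 13.1
top case 4394 mean [0.6442 0.2107 0.0873] z [0.0785 0.0885 0.0923] rect mm [647. 178.] [219. 262.] 3.3
top cup 339 mean [ 0.7407 -0.155   0.1553] z [0.1247 0.1577 0.1767] rect mm [ 734. -151.] [68. 67.] 86.6
top carton 1044 mean [ 0
[... 589 characters left out ...]
5 0.0872 0.0909] rect mm [645. 216.] [203. 137.] 3.7
scene smallblue 75 mean [ 0.3808 -0.2333  0.017 ] z [0.0094 0.0169 0.0256] rect mm [ 388. -228.] [52. 44.] 20.2
scene yellow 192 mean [ 0.3994 -0.1361  0.0224] z [0.0097 0.0231 0.0333] rect mm [ 406. -131.] [71. 62.] 41.0
scene jar 274 mean [0.403  0.0079 0.0917] z [0.0726 0.095  0.0999] rect mm [397.   4.] [60. 55.] 18.5
scene case 4781 mean [0.6514 0.2197 0.0846] z [0.0754 0.0859 0.0902] rect mm [648. 182.] [222. 262.] 3.1
scene cup 537 mean [ 0.7355 -0.148   0.1498] z [0.1238 0.1502 0.1727] rect mm [ 736. -147.] [72. 66.] 49.6
scene carton 570 mean [ 0.5153 -0.4744  0.1217] z [0.1041 0.1248 0.1293] rect mm [ 511. -482.] [ 75. 104.] 12.7
```

```bash
cat >> h.py <<'E'
from scipy.spatial.transform import Rotation as Ro
def pose():
    s=arm.state();return s,np.array(s['ee_pos']),Ro.from_euler('xyz',s['ee_rot'])
def rel(p,yaw=None):
    "shift (15cm) and turn (rev) in tool axes to world p with tool x down and tool y at world angle yaw (mod pi)"
    s,q,R=pose();sh=R.inv().apply(np.array(p)-q)/.15;t=np.zeros(3)
    if yaw is not None:
        c=[]
        for k in(0,np.pi):
            y=np.array([np.cos(yaw+k),np.sin(yaw+k),0]);x=np.array([0,0,-1.])
            c.append((R.inv()*Ro.from_matrix(np.stack([x,y,np.cross(x,y)],1))).as_rotvec()/2/np.pi)
        t=min(c,key=np.linalg.norm)
    return sh.round(3),t.round(4)
def st():
    s,q,R=pose();print('t',round(s['clock'],2),'p',q.round(4),'F',np.round(s['force'],1),'w',round(s['width'],2),'q',np.round(s['joint_positions'],2));return R
E
python3 - <<'E'
from h import *
R=st();print(R.as_matrix().round(3))
a=np.deg2rad(13.7)
for p in [(.45,.33,.27),(.465,-.24,.25)]:
    for yaw in(a+np.pi/2,a): print(p,yaw,rel(p,yaw))
E
```

```text
t 0.1 p [0.1875 0.6219 0.2305] F [ 0.1  0.2 -0.3] w 0.99 q [-1.38  0.33  0.04  1.47 -0.01  1.34 -0.06]
[[-0.     0.289  0.957]
 [-0.001  0.957 -0.289]
 [-1.    -0.001  0.   ]]
(0.45, 0.33, 0.27) 1.8099064343181197 (array([-0.261, -1.359,  2.237]), array([-0.0847, -0.    ,  0.0002]))
(0.45, 0.33, 0.27) 0.23911010752322315 (array([-0.261, -1.359,  2.237]), array([1.653e-01, 1.000e-04, 2.000e-04]))
(0.465, -0.24, 0.25) 1.8099064343181197 (array([-0.122, -4.968,  3.43 ]), array([-0.0847, -0.    ,  0.0002]))
(0.465, -0.24, 0.25) 0.23911010752322315 (array([-0.122, -4.968,  3.43 ]), array([1.653e-01, 1.000e-04, 2.000e-04]))
```

Call:
{"name": "step_arm", "arguments": {"plan": [[1,[-0.3,0,0.2],[0,0,0]],[1,[-0.3,-0.25,0.4],[0.02,0,0]],[1,[-0.3,-0.45,0.65],[0.04,0,0]],[1,[-0.3,-0.7,0.9],[0.06,0,0]],[1,[-0.3,-0.8,1.0],[0.08,0,0]],[1,[-0.3,-0.8,1.0],[0.08,0,0]]], "force": 60}}

```text
clock: 0.6
ee_pos: [0.3015, 0.4576, 0.2761]
ee_rot: [-0.354, 1.568, -1.165]
force: [0.5, 0.6, 0.2]
width: 0.142
```

```bash
python3 - <<'E'
from h import *
st();a=np.deg2rad(13.7)
print(rel((.47,.2,.27)),rel((.465,-.24,.25),a))
E
```

```text
t 0.6 p [0.3015 0.4576 0.2761] F [0.5 0.6 0.2] w 0.14 q [-1.24  0.1   0.19  1.65 -0.02  1.39 -0.29]
(array([ 0.047, -0.368,  2.019]), array([0., 0., 0.])) (array([ 0.188, -2.412,  4.123]), array([0.0828, 0.0005, 0.    ]))
```

Call:
{"name": "step_arm", "arguments": {"plan": [[1,[0,-0.05,0.25],[0.018,0,0]],[1,[0,-0.1,0.5],[0.036,0,0]],[1,[0,-0.15,0.75],[0.054,0,0]],[1,[0,-0.18,1.0],[0.072,0,0]]]}}

```text
clock: 0.93
ee_pos: [0.3857, 0.3282, 0.2765]
ee_rot: [-0.004, 1.568, -1.273]
force: [1.0, 1.5, -0.7]
width: 0.001
```

Call:
{"name": "step_arm", "arguments": {"plan": [[1,[0,0.05,0.25],[0.018,0,0]],[1,[0,0.1,0.5],[0.036,0,0]],[1,[0,0.15,0.75],[0.054,0,0]],[1,[0,0.2,1.0],[0.072,0,0]]]}}

```text
clock: 1.27
ee_pos: [0.4594, 0.1921, 0.2769]
ee_rot: [0.417, 1.568, -1.309]
force: [0.8, 0.5, 0.7]
width: 0.003
```

```bash
python3 - <<'E'
from h import *
R=st();a=np.deg2rad(13.7);print(R.as_matrix().round(2))
print(rel((.465,-.24,.25),a),rel((.465,-.24,.25),a-np.pi/2))
E
```

```text
t 1.27 p [0.4594 0.1921 0.2769] F [0.8 0.5 0.7] w 0.0 q [-0.96 -0.02  0.47  1.78  0.01  1.38 -0.65]
[[ 0.    0.99 -0.15]
 [-0.   -0.15 -0.99]
 [-1.    0.    0.  ]]
(array([0.187, 0.482, 2.84 ]), array([-0.0628,  0.0004, -0.0001])) (array([0.187, 0.482, 2.84 ]), array([ 0.1872,  0.0003, -0.0004]))
```

Call:
{"name": "step_arm", "arguments": {"plan": [[1,[0,0.05,0.25],[0.016,0,0]],[1,[0,0.1,0.5],[0.032,0,0]],[1,[0,0.15,0.75],[0.048,0,0]],[1,[0,0.2,1.0],[0.064,0,0]]]}}

```text
clock: 1.6
ee_pos: [0.4655, 0.0374, 0.2771]
ee_rot: [0.715, 1.568, -1.418]
force: [0.5, -0.4, -0.4]
width: 0.003
```

Call:
{"name": "step_arm", "arguments": {"plan": [[1,[0,-0.05,0.25],[0.016,0,0]],[1,[0,-0.1,0.5],[0.032,0,0]],[1,[0,-0.15,0.75],[0.048,0,0]],[1,[0,-0.2,1.0],[0.064,0,0]]]}}

```text
clock: 1.93
ee_pos: [0.3589, -0.0749, 0.2766]
ee_rot: [0.462, 1.566, -2.078]
force: [-42.2, -7.7, 23.5]
width: 0.002
```

```bash
python3 - <<'E'
from h import *
R=st();a=np.deg2rad(13.7)
print(rel((.465,-.24,.25),a-np.pi/2))
E
```

```text
t 1.93 p [ 0.3589 -0.0749  0.2766] F [-42.2  -7.7  23.5] w 0.0 q [-0.58 -0.38  0.5   2.02  0.19  1.46 -1.1 ]
(array([0.181, 1.307, 0.04 ]), array([ 0.0578,  0.0006, -0.0005]))
```

Guessed sign of y was wrong for the turned tool, which took the arm in to its inner limit (joint 2). I'll back out along tool y now.

Call:
{"name": "step_arm", "arguments": {"plan": [[1,[0,0.2,0],[0.0,0,0]],[1,[0,0.4,0],[0.01,0,0]],[1,[0,0.6,0],[0.02,0,0]],[1,[0,0.8,0],[0.03,0,0]],[1,[0,0.95,0],[0.04,0,0]],[1,[0,0.95,0],[0.05,0,0]]]}}

```text
clock: 2.43
ee_pos: [0.4408, -0.1958, 0.2769]
ee_rot: [0.96, 1.563, -1.9]
force: [-1.3, 0.4, -0.3]
width: 0.005
```

```bash
python3 - <<'E'
from h import *
R=st();a=np.deg2rad(13.7)
print(rel((.462,-.241,.18),a-np.pi/2))
im,d=arm.capture('top');save('top2',im)
E
```

```text
t 2.43 p [ 0.4408 -0.1958  0.2769] F [-1.3  0.4 -0.3] w 0.01 q [-0.52 -0.1   0.8   1.82  0.08  1.39 -1.03]
(array([ 0.648,  0.325, -0.055]), array([ 0.0068,  0.0007, -0.001 ]))
```

View pics/top2.png

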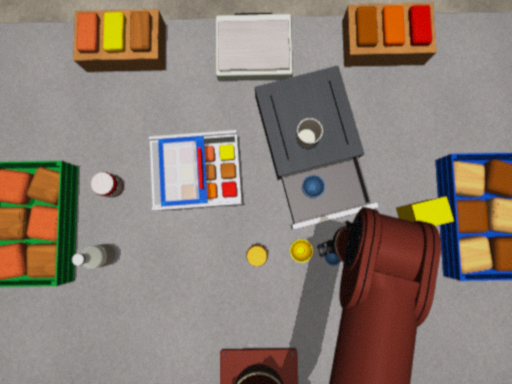

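Call:
{"name": "step_arm", "arguments": {"plan": [[1,[0.15,0.1,0],[0.003,0,0]],[1,[0.35,0.2,-0.03],[0.007,0,-0.001]],[1,[0.5,0.3,-0.05],[0.007,0.001,-0.001]],[1,[0.65,0.325,-0.055],[0.007,0.001,-0.001]],[1,[0.65,0.325,-0.055],[0.007,0.001,-0.001]]]}}

```text
clock: 2.9
ee_pos: [0.4586, -0.2388, 0.1754]
ee_rot: [-0.568, 1.565, 2.808]
force: [-1.2, 0.9, 0.2]
width: -0.0
```

```bash
python3 - <<'E'
from h import *
R=st();a=np.deg2rad(13.7)
print(R.as_matrix().round(3))
print(rel((.462,-.241,.042),a-np.pi/2))
im,d=arm.capture('scene');save('s2',im[100:330,120:420].repeat(2,0).repeat(2,1))
E
```

```text
t 2.9 p [ 0.4586 -0.2388  0.1754] F [-1.2  0.9  0.2] w -0.0 q [-0.43  0.13  0.9   1.89 -0.11  1.18 -0.83]
[[-0.006  0.233 -0.973]
 [ 0.002 -0.973 -0.233]
 [-1.    -0.003  0.005]]
(array([ 0.889,  0.023, -0.023]), array([-0.0007,  0.0008,  0.0005]))
```

View pics/s2.png

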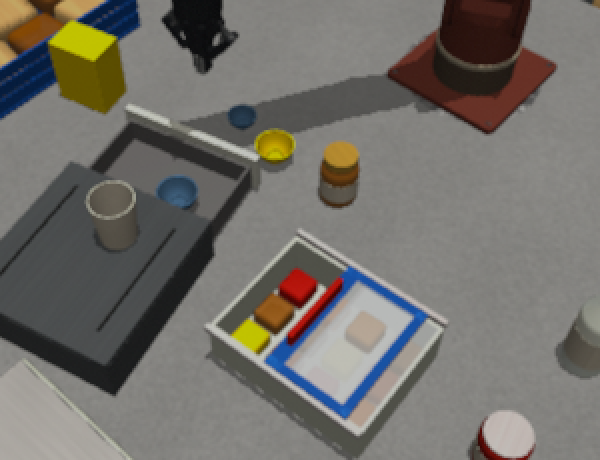

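The view shows the shut fingers at (203,65), clear of the panel and the small blue bowl. Nothing has been disturbed, so I'm descending.

Call:
{"name": "step_arm", "arguments": {"plan": [[1,[0.2,0,0],[0,0.001,0]],[1,[0.4,0.01,-0.01],[0,0.001,0]],[1,[0.6,0.02,-0.02],[0,0.001,0]],[1,[0.75,0.02,-0.02],[0,0.001,0]],[1,[0.88,0.02,-0.02],[0,0.001,0]],[1,[0.88,0.02,-0.02],[0,0.001,0]]]}}

```text
clock: 3.45
ee_pos: [0.4614, -0.2385, 0.0439]
ee_rot: [-1.529, 1.565, 1.85]
force: [-1.5, 0.4, 0.9]
width: 0.002
```

```bash
python3 - <<'E'
from h import *
R=st();print(R.as_matrix().round(3))
u=np.array([.9716,.2368]);f=np.array([.4987,-.2318]);p=pose()[1][:2]
print('gap along',(f-p)@u,'lateral',(p-f)@[-u[1],u[0]])
print(rel((.462+.9716*.03,-.241+.2368*.03,.042)))
E
```

```text
t 3.45 p [ 0.4614 -0.2385  0.0439] F [-1.5  0.4  0.9] w 0.0 q [-0.32  0.34  0.83  2.01 -0.32  0.92 -0.65]
[[-0.002  0.235 -0.972]
 [ 0.005 -0.972 -0.235]
 [-1.    -0.005  0.   ]]
gap along 0.03782396283446004 lateral 0.0023306206239745633
(array([ 0.013,  0.017, -0.2  ]), array([0., 0., 0.]))
```

Call:
{"name": "step_arm", "arguments": {"plan": [[1,[0,0,-0.04],[0,0,0]],[1,[0,0,-0.08],[0,0,0]],[1,[0,0,-0.11],[0,0,0]],[1,[0,0,-0.13],[0,0,0]],[1,[0,0,-0.145],[0,0,0]],[1,[0,0,-0.16],[0,0,0]],[1,[0,0,-0.175],[0,0,0]],[1,[0,0,-0.19],[0,0,0]],[1,[0,0,-0.205],[0,0,0]],[1,[0,0,-0.22],[0,0,0]],[1,[0,0,-0.24],[0,0,0]],[1,[0,0,-0.26],[0,0,0]],[1,[0,0,-0.285],[0,0,0]],[1,[0,0,-0.31],[0,0,0]],[1,[0,0,-0.335],[0,0,0]],[1,[0,0,-0.36],[0,0,0]],[1,[0,0,-0.385],[0,0,0]],[1,[0,0,-0.41],[0,0,0]],[1,[0,0,-0.43],[0,0,0]],[1,[0,0,-0.445],[0,0,0]]]}}

```text
clock: 5.12
ee_pos: [0.5267, -0.2226, 0.0439]
ee_rot: [-1.537, 1.565, 1.842]
force: [-1.6, -1.4, 0.5]
width: 0.002
```

```bash
cat >> h.py <<'E'
def drawer(tag):
    im,d=arm.capture('top');P=pts('top',d);u=np.array([.9716,.2368]);o=np.array([.654,-.195])
    L=(P[...,:2]-o)@u;W=(P[...,:2]-o)@[-u[1],u[0]];Z=P[...,2]
    H,S,V=cv2.split(cv2.cvtColor(im,cv2.COLOR_RGB2HSV))
    m=(d>0)&(S<60)&(V>130)&(abs(W)<.13)&(L>-.2)&(L<.02)&(Z>.073)&(Z<.09)
    print('panel mid L',np.median(L[m]),m.sum(),'opening',-np.median(L[m])-.0075)
    b=(H>95)&(H<125)&(S>100)&(d>0)&(abs(W)<.12)&(L<0.1)&(L>-.14)&(Z>.02)&(Z<.075)
    if b.sum()>20: print('bowl',P[b].mean(0).round(4),b.sum(),'L',L[b].mean())
    save(tag,im[60:320,180:480].repeat(2,0).repeat(2,1))
E
python3 - <<'E'
from h import *
R=st()
u=np.array([.9716,.2368]);o=np.array([.654,-.195]);p=pose()[1][:2]-o
print('tcp L',p@u,'W',p@[-u[1],u[0]]);drawer('t3')
E
```

```text
t 5.12 p [ 0.5267 -0.2226  0.0439] F [-1.6 -1.4  0.5] w 0.0 q [-0.31  0.45  0.78  1.88 -0.38  0.97 -0.69]
tcp L -0.13020226059362644 W 0.003296733467797006
panel mid L -0.11209947339775458 179 opening 0.10459947339775458
bowl [ 0.6318 -0.1681  0.0335] 269 L -0.01514717722196248
```

View pics/t3.png

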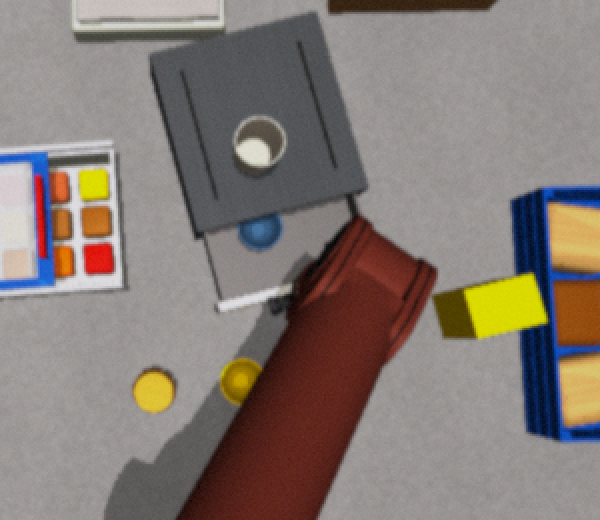

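The picture shows the drawer partly in, with its panel at (255,300). The bowl is upright at (260,230) and the cup undisturbed. I'll continue gently.

Call:
{"name": "step_arm", "arguments": {"plan": [[1,[0,0,-0.01],[0,0,0]],[1,[0,0,-0.025],[0,0,0]],[1,[0,0,-0.045],[0,0,0]],[1,[0,0,-0.07],[0,0,0]],[1,[0,0,-0.1],[0,0,0]],[1,[0,0,-0.13],[0,0,0]],[1,[0,0,-0.16],[0,0,0]],[1,[0,0,-0.19],[0,0,0]],[1,[0,0,-0.22],[0,0,0]],[1,[0,0,-0.25],[0,0,0]],[1,[0,0,-0.28],[0,0,0]],[1,[0,0,-0.31],[0,0,0]],[1,[0,0,-0.34],[0,0,0]],[1,[0,0,-0.37],[0,0,0]],[1,[0,0,-0.4],[0,0,0]],[1,[0,0,-0.43],[0,0,0]],[1,[0,0,-0.46],[0,0,0]],[1,[0,0,-0.485],[0,0,0]],[1,[0,0,-0.505],[0,0,0]],[1,[0,0,-0.52],[0,0,0]]]}}

```text
clock: 6.83
ee_pos: [0.6033, -0.2039, 0.0439]
ee_rot: [-1.605, 1.566, 1.774]
force: [-2.2, -0.7, 2.3]
width: -0.001
```

```bash
python3 - <<'E'
from h import *
R=st();print(R.as_matrix().round(3))
u=np.array([.9716,.2368]);o=np.array([.654,-.195]);p=pose()[1][:2]-o
print('tcp L',p@u,'W',p@[-u[1],u[0]]);drawer('t4')
E
```

```text
t 6.83 p [ 0.6033 -0.2039  0.0439] F [-2.2 -0.7  2.3] w -0.0 q [-0.3   0.57  0.74  1.72 -0.44  1.03 -0.74]
[[-0.001  0.236 -0.972]
 [ 0.005 -0.972 -0.236]
 [-1.    -0.005 -0.   ]]
tcp L -0.05134307519297101 W 0.0033470884506375744
panel mid L -0.03289863069997585 144 opening 0.025398630699975853
```

View pics/t4.png

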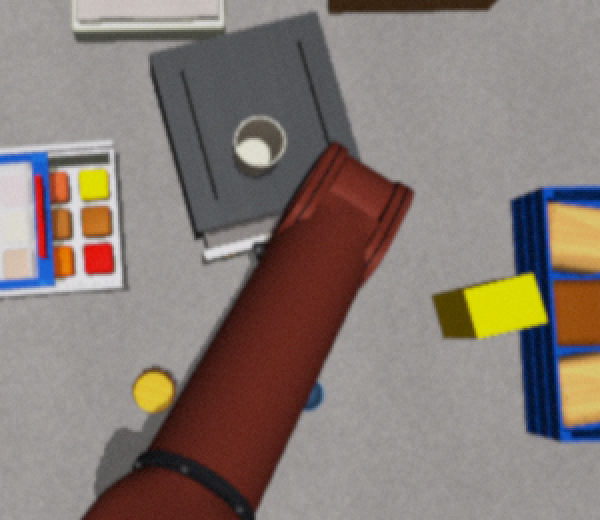

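The panel is now at (235,248), about 25 mm from shut, and the wrist is clear of the cup at (260,142). I'll creep in.

Call:
{"name": "step_arm", "arguments": {"plan": [[1,[0,0,-0.008],[0,0,0]],[1,[0,0,-0.02],[0,0,0]],[1,[0,0,-0.032],[0,0,0]],[1,[0,0,-0.044],[0,0,0]],[1,[0,0,-0.056],[0,0,0]],[1,[0,0,-0.068],[0,0,0]],[1,[0,0,-0.08],[0,0,0]],[1,[0,0,-0.092],[0,0,0]],[1,[0,0,-0.104],[0,0,0]],[1,[0,0,-0.114],[0,0,0]],[1,[0,0,-0.122],[0,0,0]],[1,[0,0,-0.129],[0,0,0]],[1,[0,0,-0.136],[0,0,0]],[1,[0,0,-0.142],[0,0,0]],[1,[0,0,-0.148],[0,0,0]],[1,[0,0,-0.154],[0,0,0]],[1,[0,0,-0.16],[0,0,0]],[1,[0,0,-0.166],[0,0,0]],[1,[0,0,-0.172],[0,0,0]],[1,[0,0,-0.178],[0,0,0]]]}}

```text
clock: 8.55
ee_pos: [0.6289, -0.1977, 0.0439]
ee_rot: [-1.413, 1.565, 1.967]
force: [-8.8, -1.0, 4.2]
width: -0.002
```

Call:
{"name": "step_arm", "arguments": {"plan": [[1,[0,0,-0.006],[0,0,0]],[1,[0,0,-0.012],[0,0,0]],[1,[0,0,-0.018],[0,0,0]]]}}

```text
clock: 8.8
ee_pos: [0.6288, -0.1976, 0.0438]
ee_rot: [-0.944, 1.561, 2.434]
force: [-18.6, -1.0, 12.5]
width: -0.002
```

Contact is solid: force rises while the position holds, 0.5 mm from where the shut position was predicted. I'll back off slowly and rise.

Call:
{"name": "step_arm", "arguments": {"plan": [[1,[0,0,0.02],[0,0,0]],[1,[0,0,0.07],[0,0,0]],[1,[0,0,0.15],[0,0,0]],[1,[-0.1,0,0.25],[0,0,0]],[1,[-0.3,0,0.3],[0,0,0]],[1,[-0.55,0,0.3],[0,0,0]],[1,[-0.8,0,0.3],[0,0,0]],[1,[-1.0,0,0.3],[0,0,0]],[1,[-1.0,0,0.3],[0,0,0]]]}}

```text
clock: 9.55
ee_pos: [0.589, -0.2106, 0.2009]
ee_rot: [-2.372, 1.565, 1.006]
force: [0.1, -0.1, 0.1]
width: 0.0
```

```bash
python3 - <<'E'
from h import *
R=st();print(R.as_matrix().round(3));drawer('t5')
# target above cover, 45 mm on +y side of ridge
a=np.deg2rad(3.3);n=np.array([-np.sin(a),np.cos(a)]);p=np.array([.649,.158])+.045*n
print(p,rel((*p,.2),a))
E
```

```text
t 9.55 p [ 0.589  -0.2106  0.2009] F [ 0.1 -0.1  0.1] w 0.0 q [-0.37  0.38  0.84  1.6  -0.3   1.29 -0.82]
[[ 0.003  0.235 -0.972]
 [ 0.005 -0.972 -0.235]
 [-1.    -0.004 -0.004]]
panel mid L -0.007089936103220229 297 opening -0.0004100638967797707
[0.64640962 0.20292538] (array([ 1.000e-03, -2.583e+00, -1.025e+00]), array([-0.2214, -0.0008,  0.0006]))
```

Call:
{"name": "step_arm", "arguments": {"plan": [[1,[-0.1,-0.15,0],[-0.01,0,0]],[1,[-0.2,-0.4,0],[-0.025,0,0]],[1,[-0.2,-0.65,0],[-0.045,0,0]],[1,[-0.2,-0.85,0],[-0.065,0,0]],[1,[-0.2,-1.0,0],[-0.085,0,0]],[1,[-0.2,-1.0,0],[-0.1,0,0]]]}}

```text
clock: 10.1
ee_pos: [0.552, -0.0577, 0.2276]
ee_rot: [-2.343, 1.562, 1.679]
force: [-0.1, 0.2, 0.1]
width: 0.001
```

```bash
python3 - <<'E'
from h import *
R=st();print(R.as_matrix().round(3))
print(rel((.6,.08,.23)),rel((.6464,.203,.2),np.deg2rad(3.3)))
E
```

```text
t 10.1 p [ 0.552  -0.0577  0.2276] F [-0.1  0.2  0.1] w 0.0 q [-0.61  0.16  0.72  1.73 -0.12  1.29 -0.56]
[[-0.001  0.771 -0.637]
 [ 0.009 -0.637 -0.771]
 [-1.    -0.006 -0.006]]
(array([-0.008, -0.339, -0.911]), array([0., 0., 0.])) (array([ 0.198, -0.621, -1.739]), array([-0.1191, -0.0013,  0.0006]))
```

Call:
{"name": "step_arm", "arguments": {"plan": [[1,[0,-0.08,-0.2],[-0.018,0,0]],[1,[0,-0.16,-0.45],[-0.036,0,0]],[1,[0,-0.25,-0.7],[-0.054,0,0]],[1,[0,-0.34,-0.9],[-0.072,0,0]],[1,[0,-0.34,-0.9],[-0.09,0,0]]]}}

```text
clock: 10.52
ee_pos: [0.5989, 0.0885, 0.2267]
ee_rot: [-2.803, 1.559, 1.8]
force: [-0.6, 0.9, -0.2]
width: -0.002
```

```bash
python3 - <<'E'
from h import *
R=st();print(R.as_matrix().round(3))
print(rel((.6464,.203,.2),np.deg2rad(3.3)))
E
```

```text
t 10.52 p [0.5989 0.0885 0.2267] F [-0.6  0.9 -0.2] w -0.0 q [-0.67  0.27  0.56  1.61 -0.16  1.31 -0.2 ]
[[-0.003  0.994 -0.109]
 [ 0.012 -0.109 -0.994]
 [-1.    -0.004 -0.011]]
(array([ 0.186,  0.232, -0.791]), array([-0.0266, -0.0018,  0.0005]))
```

Call:
{"name": "step_arm", "arguments": {"plan": [[1,[0,0.08,-0.2],[-0.01,0,0]],[1,[0,0.16,-0.45],[-0.02,-0.001,0]],[1,[0.05,0.2,-0.65],[-0.027,-0.002,0]],[1,[0.15,0.23,-0.79],[-0.027,-0.002,0]],[1,[0.186,0.232,-0.79],[-0.027,-0.002,0]],[1,[0.186,0.232,-0.79],[-0.027,-0.002,0]]]}}

```text
clock: 11.02
ee_pos: [0.6448, 0.2044, 0.1963]
ee_rot: [-1.294, 1.563, -2.802]
force: [0.3, 0.3, 0.2]
width: -0.001
```

```bash
python3 - <<'E'
from h import *
R=st();print(R.as_matrix().round(3))
print(rel((.6464,.203,.102),np.deg2rad(3.3)))
im,d=arm.capture('scene');save('s6',im[100:340,90:390].repeat(2,0).repeat(2,1))
E
```

```text
t 11.02 p [0.6448 0.2044 0.1963] F [0.3 0.3 0.2] w -0.0 q [-0.72  0.44  0.48  1.45 -0.21  1.31 -0.16]
[[-0.007  0.998  0.063]
 [-0.003  0.063 -0.998]
 [-1.    -0.007  0.002]]
(array([0.629, 0.015, 0.009]), array([0.0009, 0.0003, 0.0012]))
```

View pics/s6.png

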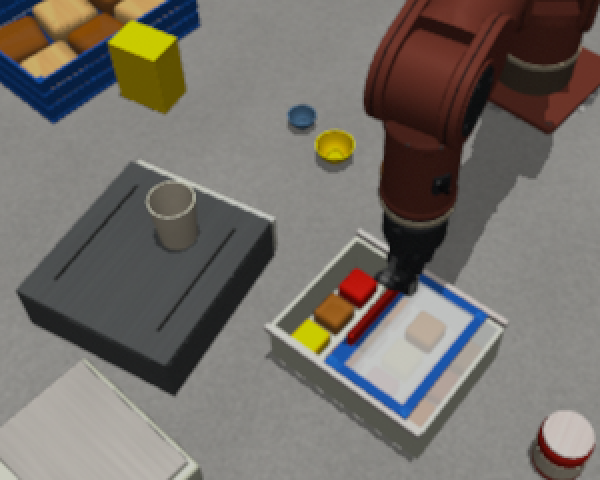

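The drawer is shut, and the fingers are above the cover on the +y side of the ridge (ridge at (372,318)). I'm descending and creeping up to the ridge.

Call:
{"name": "step_arm", "arguments": {"plan": [[1,[0.2,0,0],[0,0,0.001]],[1,[0.4,0.01,0],[0.001,0,0.001]],[1,[0.54,0.01,0],[0.001,0,0.001]],[1,[0.6,0.01,0],[0.001,0,0.001]],[1,[0.635,0.01,0.01],[0.001,0,0.001]],[1,[0.635,0.01,0.01],[0.001,0,0.001]]]}}

```text
clock: 11.57
ee_pos: [0.6466, 0.1995, 0.1029]
ee_rot: [0.2, 1.568, -1.318]
force: [0.3, 0.2, 0.6]
width: -0.003
```

```bash
python3 - <<'E'
from h import *
R=st();print(R.as_matrix().round(3))
E
```

```text
t 11.57 p [0.6466 0.1995 0.1029] F [0.3 0.2 0.6] w -0.0 q [-0.71  0.51  0.46  1.56 -0.24  1.13 -0.14]
[[ 0.001  0.999  0.053]
 [-0.003  0.053 -0.999]
 [-1.     0.001  0.003]]
```

Call:
{"name": "step_arm", "arguments": {"plan": [[1,[0.01,0,0.03],[0,0,0]],[1,[0.015,0,0.07],[0,0,0]],[1,[0.015,0,0.1],[0,0,0]],[1,[0.015,0,0.12],[0,0,0]],[1,[0.015,0,0.14],[0,0,0]],[1,[0.015,0,0.16],[0,0,0]],[1,[0.015,0,0.18],[0,0,0]],[1,[0.015,0,0.2],[0,0,0]],[1,[0.015,0,0.22],[0,0,0]],[1,[0.015,0,0.24],[0,0,0]],[1,[0.015,0,0.265],[0,0,0]],[1,[0.015,0,0.29],[0,0,0]],[1,[0.015,0,0.32],[0,0,0]],[1,[0.015,0,0.35],[0,0,0]],[1,[0.015,0,0.38],[0,0,0]],[1,[0.015,0,0.41],[0,0,0]],[1,[0.015,0,0.44],[0,0,0]],[1,[0.015,0,0.465],[0,0,0]],[1,[0.015,0,0.485],[0,0,0]],[1,[0.015,0,0.5],[0,0,0]]]}}

```text
clock: 13.23
ee_pos: [0.6506, 0.1241, 0.1008]
ee_rot: [0.152, 1.568, -1.367]
force: [1.4, 1.5, -0.0]
width: 0.001
```

```bash
cat >> h.py <<'E'
def ridge(tag):
    a=np.deg2rad(3.3);n=np.array([-np.sin(a),np.cos(a)]);c=np.array([.647,.180])
    for cam in('top','scene'):
        im,d=arm.capture(cam);P=pts(cam,d);H,S,V=cv2.split(cv2.cvtColor(im,cv2.COLOR_RGB2HSV))
        m=((H<8)|(H>172))&(S>150)&(d>0)&(P[...,2]>.1)&(P[...,2]<.12)&(P[...,0]>.56)&(P[...,0]<.74)&(P[...,1]>.0)&(P[...,1]<.2)
        q=P[m];b=(H>95)&(H<125)&(S>100)&(d>0)&(P[...,2]>.075)&(P[...,2]<.1)&(P[...,0]>.5)&(P[...,0]<.8)&(P[...,1]>0)&(P[...,1]<.35)
        L=(P[b][:,:2]-c)@n
        print(cam,len(q),'ridge',q.mean(0).round(4),'case y',np.median((q[:,:2]-c)@n),'blue y range',np.percentile(L,[1,99]))
        if cam=='scene': save(tag,im[100:340,90:390].repeat(2,0).repeat(2,1))
E
python3 - <<'E'
from h import *
R=st();print(R.as_matrix().round(3));ridge('s7')
E
```

```text
t 13.23 p [0.6506 0.1241 0.1008] F [ 1.4  1.5 -0. ] w 0.0 q [-0.62  0.48  0.48  1.6  -0.24  1.12 -0.02]
[[ 0.001  0.999  0.053]
 [-0.003  0.053 -0.999]
 [-1.     0.     0.003]]
top 59 ridge [0.6219 0.1053 0.115 ] case y -0.07318666151197516 blue y range [-0.08371588 -0.04852311]
scene 65 ridge [0.694  0.1158 0.1097] case y -0.06580130819777731 blue y range [-0.07932209  0.05236624]
```

View pics/s7.png

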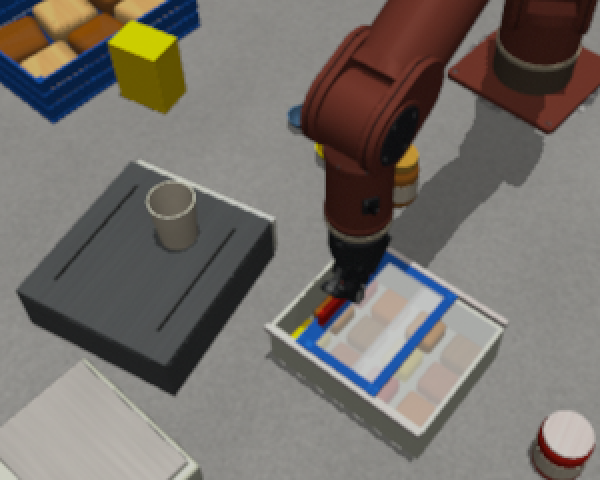

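The cover moves with the finger on the ridge (330,305), leaving about 45–50 mm. I'll continue.

Call:
{"name": "step_arm", "arguments": {"plan": [[1,[0,0,0.01],[0,0,0]],[1,[0,0,0.025],[0,0,0]],[1,[0,0,0.045],[0,0,0]],[1,[0,0,0.065],[0,0,0]],[1,[0,0,0.085],[0,0,0]],[1,[0,0,0.105],[0,0,0]],[1,[0,0,0.125],[0,0,0]],[1,[0,0,0.145],[0,0,0]],[1,[0,0,0.165],[0,0,0]],[1,[0,0,0.185],[0,0,0]],[1,[0,0,0.205],[0,0,0]],[1,[0,0,0.22],[0,0,0]],[1,[0,0,0.23],[0,0,0]],[1,[0,0,0.24],[0,0,0]],[1,[0,0,0.25],[0,0,0]],[1,[0,0,0.26],[0,0,0]],[1,[0,0,0.268],[0,0,0]],[1,[0,0,0.276],[0,0,0]],[1,[0,0,0.284],[0,0,0]],[1,[0,0,0.292],[0,0,0]]]}}

```text
clock: 15.0
ee_pos: [0.6527, 0.08, 0.1009]
ee_rot: [0.012, 1.568, -1.506]
force: [-0.4, 0.9, -1.2]
width: -0.0
```

Call:
{"name": "step_arm", "arguments": {"plan": [[1,[0,0,0.007],[0,0,0]],[1,[0,0,0.014],[0,0,0]],[1,[0,0,0.021],[0,0,0]],[1,[0,0,0.028],[0,0,0]],[1,[0,0,0.035],[0,0,0]]]}}

```text
clock: 15.42
ee_pos: [0.653, 0.0762, 0.1009]
ee_rot: [0.038, 1.569, -1.479]
force: [-0.7, 8.8, -0.6]
width: 0.004
```

Force is rising, so I'll confirm the stop with a little more.

Call:
{"name": "step_arm", "arguments": {"plan": [[1,[0,0,0.007],[0,0,0]],[1,[0,0,0.014],[0,0,0]],[1,[0,0,0.02],[0,0,0]]]}}

```text
clock: 15.67
ee_pos: [0.6529, 0.0762, 0.1009]
ee_rot: [-3.129, 1.569, 1.639]
force: [-0.3, 11.9, -0.1]
width: 0.001
```

Call:
{"name": "step_arm", "arguments": {"plan": [[1,[0,0,-0.02],[0,0,0]],[1,[0,0,-0.07],[0,0,0]],[1,[-0.1,0,-0.12],[0,0,0]],[1,[-0.35,0,-0.15],[0,0,0]],[1,[-0.6,0,-0.15],[0,0,0]],[1,[-0.85,0,-0.15],[0,0,0]],[1,[-1.0,0,-0.15],[0,0,0]],[1,[-1.0,0,-0.15],[0,0,0]]]}}

```text
clock: 16.33
ee_pos: [0.6542, 0.0979, 0.2575]
ee_rot: [1.871, 1.562, 0.355]
force: [0.3, -0.9, 0.5]
width: 0.001
```

Call:
{"name": "step_arm", "arguments": {"plan": [[1,[0,0,-0.2],[0,0,0]],[1,[0,0,-0.45],[0,0,0]],[1,[0,0,-0.7],[0,0,0]],[1,[0,0,-0.9],[0,0,0]],[1,[0,0,-1.0],[0,0,0]],[1,[0,0,-1.0],[0,0,0]]]}}

```text
clock: 16.83
ee_pos: [0.6447, 0.2529, 0.2566]
ee_rot: [1.999, 1.563, 0.489]
force: [-0.6, -0.4, -0.2]
width: -0.001
```

```bash
python3 - <<'E'
from h import *
R=st();drawer('t8');ridge('s8')
im,d=arm.capture('top');save('top8',im)
E
```

```text
t 16.83 p [0.6447 0.2529 0.2566] F [-0.6 -0.4 -0.2] w -0.0 q [-0.77  0.43  0.47  1.34 -0.19  1.41 -0.24]
panel mid L -0.007111138098462629 472 opening -0.0003888619015373707
top 104 ridge [0.6524 0.0591 0.1151] case y -0.12098750350725887 blue y range [-0.13216421  0.00151834]
scene 175 ridge [0.658  0.0664 0.11  ] case y -0.11338038757446048 blue y range [-0.12683207  0.0056032 ]
```

View pics/top8.png

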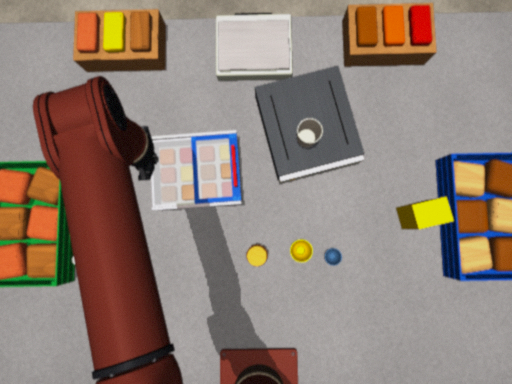

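The top view shows the drawer shut (panel (320,170)) and the cover shut (ridge (235,167) at the case's edge). Jar, cup, carton and decoy bowls are all in their original places, and the arm is clear. I'm handing in.

```bash
python3 -c "
from bench import arm
print(arm.job_done())"
```

```text
the job is handed in; nothing more can be done
None
```

The till drawer is pushed shut and then the sample-case cover slid shut, both with closed fingertips, and the job was handed in at about 17 s of the 51 s limit.

- **Drawer:** it moved at no more than about 55 mm/s and crept onto its stop. There the force rose to about 19 N with no further movement. The last measurement put it at −0.4 mm open, which is shut within camera error.
- **Cover:** it stopped solidly at about 12 N. The ridge measured −0.121 m (top camera) and −0.113 m (scene camera), against −0.118 m when shut.
- **Goods:** the last top view showed the jar, cup, carton and the two look-alike bowls where they started. The arm hid the bottle and tin in that view. The tin was unmoved in the last scene view I looked at, with the cover partly shut; the bottle was last seen before the drawer was pushed.
- **Coin bowl:** it was upright and riding with the drawer when last visible, at about 105 mm open. After that it was hidden inside the housing, so I could not check it once the drawer was shut.
- **One slip:** on the way to the drawer I gave one move the wrong sign. This took the arm to joint 2's lower limit (it read −0.38, the stated limit) in free air, with about 49 N showing on the force reading for a moment. I backed out straight away and a picture showed nothing had been touched.

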